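# Let two card-terminal rolls out of the till-roll dispenser

### The job

Both card terminals need paper: let exactly two narrow rolls out of their dispenser into its pick-up tray by pressing its thumb lever with a fingertip. Each time press the lever right down so that the gate lifts and one roll runs out, then let it come right back up; leave both levers up at the end. Do not touch the rolls themselves, do not press the lever of the wide-roll dispenser, and leave the other things on the counter where they are.

Things in the scene. Friction and masses are not known exactly. Their poses are not given: they have to be found in the camera images.
- narrow: Fixed dispenser of the narrow rolls: dark grey sheet-steel trough 304 x 64 mm, sloping 0.21 rad down to its front (own -x). Origin on the counter under the rocker pivot, mid-width; x uphill, y left, z up. Lip 122 mm before the origin, upper end 182 mm behind it; pick-up tray between lip and gate. A bare steel rocker straddles it: gate bar before the first roll, lever on its right side (-y).
- wide: Fixed dispenser of the wide rolls: dark grey sheet-steel trough 340 x 87 mm, sloping 0.21 rad down to its front (own -x). Origin on the counter under the rocker pivot, mid-width; x uphill, y left, z up. Lip 160 mm before the origin, upper end 181 mm behind it; pick-up tray between lip and gate. A bare steel rocker straddles it: gate bar before the first roll, lever on its right side (-y).
- narrow_rocker (a joint): Rocker of the narrow-roll dispenser. 0: at rest, tab up, gate down; grows as the tab is pressed, stop at 0.73 rad. From 0.70 on the gate is clear: the first roll rolls into the tray within 1 s, the rest are held. Let fully up, the gate drops and the next roll comes to it in 0.5 s: one press, one roll. Springs back: 2 N at the tab to start, 5 N at the bottom, up to 12 N as the rolls rub; press to the stop. Level pivot 102 mm up.
- wide_rocker (a joint): Rocker of the wide-roll dispenser. 0: at rest, tab up, gate down; grows as the tab is pressed, stop at 0.71 rad. From 0.68 on the gate is clear: the first roll rolls into the tray within 1 s, the rest are held. Let fully up, the gate drops and the next roll comes to it in 0.5 s: one press, one roll. Springs back: 2 N at the tab to start, 5 N at the bottom, up to 12 N as the rolls rub; press to the stop. Level pivot 132 mm up.
- narrow_tab (a point): Centre of the top face of the narrow-roll lever's thumb tab: bare steel plate 34 mm long (uphill) x 32 wide x 3, at the lever's rear end, 75 mm from the pivot. At rest 70 mm uphill of the dispenser's origin, 51.5 mm to its right (-y), 129 mm above the counter, uphill edge tilted up 0.36 rad; fully pressed 76 mm above it, tilted the other way. Nothing under it.
- wide_tab (a point): Centre of the top face of the wide-roll lever's thumb tab: bare steel plate 34 mm long (uphill) x 32 wide x 3, at the lever's rear end, 75 mm from the pivot. At rest 70 mm uphill of the dispenser's origin, 63.0 mm to its right (-y), 158 mm above the counter, uphill edge tilted up 0.35 rad; fully pressed 106 mm above it, tilted the other way. Nothing under it.
- narrow_roll1: White narrow paper roll number 1 counted from the gate, 57 mm wide, 45 mm across; origin at its centre, y along its core. At the start it rests against the gate, about 15 mm uphill of the dispenser's origin; let out, the first roll rests against the lip, its centre 105 mm in front of the origin, and the second behind it at 61 mm.
- narrow_roll2: White narrow paper roll number 2 counted from the gate, 57 mm wide, 45 mm across; origin at its centre, y along its core. At the start it waits 60 mm uphill of the dispenser's origin; let out, the first roll rests against the lip, its centre 105 mm in front of the origin, and the second behind it at 61 mm.
- narrow_roll3: White narrow paper roll number 3 counted from the gate, 57 mm wide, 45 mm across; origin at its centre, y along its core. At the start it waits 104 mm uphill of the dispenser's origin; it is to stay behind its gate (it may move up one place).
- narrow_roll4: White narrow paper roll number 4 counted from the gate, 57 mm wide, 45 mm across; origin at its centre, y along its core. At the start it waits 149 mm uphill of the dispenser's origin; it is to stay behind its gate (it may move up one place).
- wide_roll1: White wide paper roll number 1 counted from the gate, 80 mm wide, 60 mm across; origin at its centre, y along its core. At the start it rests against the gate, about 20 mm uphill of the dispenser's origin; it is to stay where it is.
- wide_roll2: White wide paper roll number 2 counted from the gate, 80 mm wide, 60 mm across; origin at its centre, y along its core. At the start it waits 79 mm uphill of the dispenser's origin; it is to stay where it is.
- wide_roll3: White wide paper roll number 3 counted from the gate, 80 mm wide, 60 mm across; origin at its centre, y along its core. At the start it waits 139 mm uphill of the dispenser's origin; it is to stay where it is.
- adaptor: Bystander: loose round aluminium centre adaptor for singles, 38 mm across, 13 mm high, on the counter beside the narrow-roll dispenser; origin under its centre.
- marker: Bystander: loose marker pen, 131 mm long, 18 mm thick, lying beside the wide-roll dispenser; origin under its middle.
- terminal: Bystander: loose black card terminal, 165 x 78 x 40 mm, to the left; origin under its middle.
- mug: Bystander: white mug, 82 mm across, 95 mm high, behind the dispensers; origin under its centre.
- brush: Bystander: wooden record brush, 45 x 150 x 30 mm, to the right, by the turntable; origin under its centre.
- tape: Bystander: black desk tape dispenser, 155 x 58 x 90 mm, behind the dispensers; origin under its middle.
There are look-alikes about, which are no part of the job. What is shaped like the narrow_roll1 but green is not meant.

How it is judged:
By the outcome, as a careful person would: the job done as asked, in the order asked, and still so for the second after the job is handed in, with the robot touching nothing.
It also fails if it takes over 38 s, if anything falls off the work surface, if the arm or the gripper's body presses on something with over 40 N, if the wrist force passes 120 N, or if a joint passes its speed limit or range.

### The arm

A 6-joint arm with a two-finger parallel gripper is mounted at the origin on the work surface. World frame = base frame: x ahead of the robot, y to its left, z up, the work surface at z = 0. Lengths are in m, angles in degrees, forces in N, time in s.
With the tool pointing down it reaches from about 0.25 to 0.725 m from the base axis. Payload 9.7 kg.
Tool frame: the origin (TCP) lies midway between the tips of the shut fingers; the grasp point (between the pads) lies 19 mm behind it; z points along the fingers, y is the line along which they close (so a half turn about z gives the same grasp; the last joint's range is limited). The gripper opens to 85 mm and grips with 20 to 120 N. Pads are 22 mm wide; open, the fingers measure 114 mm over their backs; the gripper's body (76 mm by 85 mm) begins 54 mm behind the grasp point. The pads swing forward as they close: fully open they stand 13 mm farther back than shut.
Start: joints at [-74.427, 4.979, 10.078, 95.1, 0, 90], TCP at [0.148, -0.53, 0.231] pointing down, gripper open.
Joint ranges: [-179.16, 179.16], [-48.56, 103.87], [-65.8, 70.77], [-126.05, 130.52], [-82.76, 87.17], [-180, 180]. Speed limits (degrees/s): [127.2, 127.2, 147.25, 180, 180, 180].

### API

Orientations are given as [roll, pitch, yaw] about the fixed x, y, z axes, in that order (R = Rz(yaw) Ry(pitch) Rx(roll)).
In Python, from workcell import bot gives the robot as it stands.
- The arm moves only by the shell command python3 -m crank 'ROWS' [FORCE]. ROWS is JSON, a list of rows, each an object with "gripper": the finger opening in mm, from 0 to 85.4; "travel": the shift along the tool's x, y, z in mm, a list of three; "twist": the turn, a rotation vector about the tool's x, y, z in rad, a list of three. In form: [{"gripper": gripper, "travel": [tx, ty, tz], "twist": [rx, ry, rz]}, ...]. A call has 1 to 12 rows; each row shifts and turns the commanded pose from where the row before left it, along the tool's axes as they then stand; what a row does not reach is not made up. A row lasts 1/8 s, in which the tool goes at most 62.5 mm and 10.7 degrees, less where a joint would pass 70% of its speed; a pose out of reach is approached as far as the arm can. A call is refused whole if a number of a shift passes 62.5 or a number of a turn 0.188, either way. A call with a gripper value outside its range is refused whole. The fingers move at their own pace and stop on an object; FORCE is the grip in N (left out, the last holds). Time passes only in rows, so rows that do not move let the fingers close. It gives the time, the measured TCP pose, the force, the opening and the grip force at its end, in the units of the state.
- bot.get_obs(): the state, without advancing time (a new reading comes with each control period).
- bot.camera(name): name is "scene" or "top" or "wrist"; returns the picture (420x560x3 uint8, red, green, blue); there is no depth.
- bot.calibration(name): a dict with "vfov" (degrees; the focal length in pixels is half the picture's height over the tangent of half this angle, whatever the lens; pixels are square), "cx", "cy" (the principal point, pixels), "camera_from_world" (4x4, takes a point from world to camera coordinates). Camera axes: x right, y down, z forward; pixel columns grow to the right and rows downward; lengths in m; the calibration is good to about 2 mm. The wrist camera is an equidistant fisheye: a pixel r from the principal point sees the ray r / f radians off the axis. A picture is of the moment at which its call begins: read the wrist's pose just before it. calibration takes no time and is no camera call; for the wrist camera it gives the pose at the moment of the call.
- bot.job_done(): hands the job in; it is judged then, once.
The state is a dict: "time": time; "q": joint angles; "qd": joint speeds; "joint_efforts": joint torques, N m; "ee_pos": TCP position; "tcp_rot": TCP orientation; "wrist_force": force on the tool from outside, world axes, zero at the start; "torque": the same for the moment, N m; "opening": finger opening in m; "grasp_force": force on a finger pad.
Only numpy, scipy, OpenCV 4.12 (cv2) and the standard library are available. Lean on these libraries where they do the work, as an engineer would, in place of code of your own. Each camera call takes 0.05 s, during which the arm holds its last target. There are 200 camera calls.

## Working session

There is one attempt and no reset: what is moved stays moved. The work goes in short steps, Python scripts to look and compute and a shell command to move; the robot and the scene stay as the last step left them, time stands still between calls to the robot, and variables do not carry over. Pictures are saved under pics/ and viewed, at most 10 in all, crops included, and the job is handed in when it is done.

```bash
mkdir -p pics; python3 - <<'E'
from workcell import bot
import cv2,numpy as np
for n in("top","scene"):
    cv2.imwrite(f"pics/{n}0.png",cv2.resize(bot.camera(n)[:,:,::-1],(800,600)) )
    print(n,bot.calibration(n))
o=bot.get_obs();print(o["time"],o["ee_pos"],o["tcp_rot"],o["opening"])
E
```

```text
top {'vfov': 55.32294715764732, 'cx': 276.3669020088113, 'cy': 202.84189225583296, 'camera_from_world': array([[-0.02823596, -0.99941416,  0.01934073,  0.00796826],
       [-0.99421256,  0.02607214, -0.10421917,  0.5741542 ],
       [ 0.10365386, -0.02217153, -0.99436628,  1.09285154],
       [ 0.        ,  0.        ,  0.        ,  1.        ]])}
scene {'vfov': 42.611535409195476, 'cx': 287.9080952776671, 'cy': 208.06682273007044, 'camera_from_world': array([[ 0.20998121,  0.97754954,  0.01745845, -0.1490473 ],
       [ 0.72252569, -0.14312164, -0.67636737, -0.35663942],
       [-0.65868392,  0.15463862, -0.73635751,  1.82953116],
       [ 0.        ,  0.        ,  0.        ,  1.        ]])}
0.1 [ 0.14760904 -0.52958564  0.23063317] [-1.79927371e+02  8.66143418e-04  1.55762096e+01] 0.08521441363790686
```

View pics/top0.png

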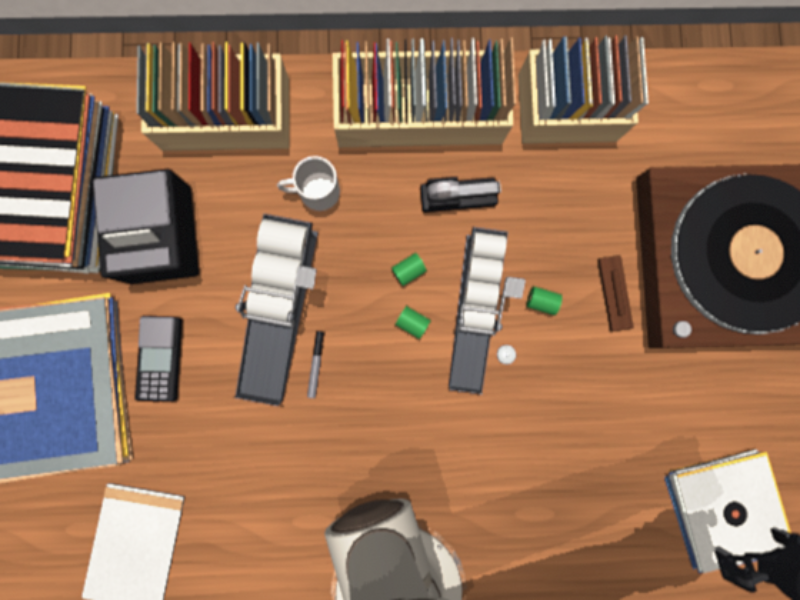

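View pics/scene0.png

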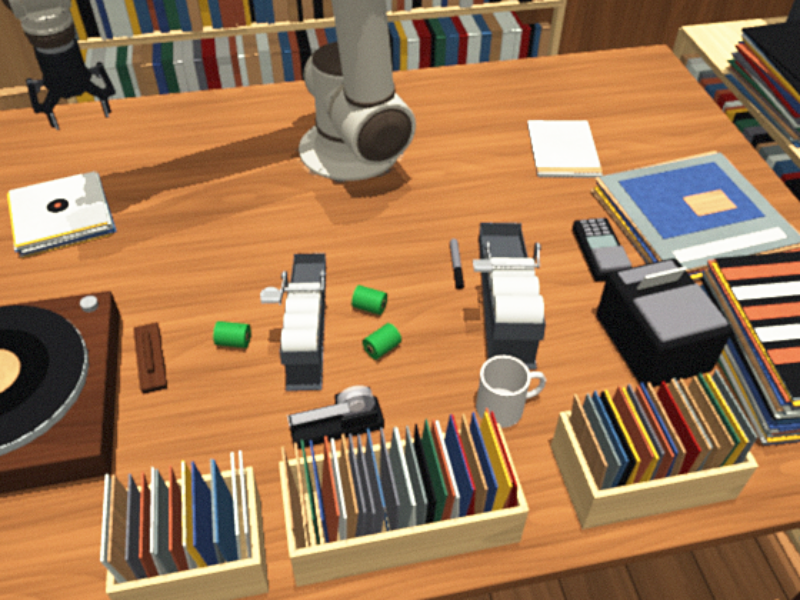

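The top view (800x600) shows the narrow dispenser at about (480,310) with its tab at (515,287). The wide dispenser is at (275,310) with its tab at (307,277). In the scene view the narrow tab is at (271,295). Next I triangulate the narrow tab and its axis.

```bash
cat > h.py <<'E'
from workcell import bot
import cv2,numpy as np
def P(n):
    c=bot.calibration(n);f=210/np.tan(np.radians(c["vfov"]/2))
    return np.array([[f,0,c["cx"]],[0,f,c["cy"]],[0,0,1]])@c["camera_from_world"][:3]
def tri(a,b):
    X=cv2.triangulatePoints(P("top"),P("scene"),np.float64(a).reshape(2,1),np.float64(b).reshape(2,1))[:,0];return X[:3]/X[3]
E
python3 - <<'E'
from h import *
def blob(n,u,v):
    im=cv2.imread(f"pics/{n}0.png");hsv=cv2.cvtColor(im,cv2.COLOR_BGR2HSV)
    m=((hsv[...,1]<60)&(hsv[...,2]>110)).astype(np.uint8)
    m=cv2.morphologyEx(m,cv2.MORPH_OPEN,np.ones((9,9),np.uint8))
    _,l,s,c=cv2.connectedComponentsWithStats(m)
    k=l[v,u];print(n,k,s[k],c[k]);return (c[k]+.5)*.7-.5
t=tri(blob("top",515,287),blob("scene",271,295));print("tab",t)
s=.7
f=tri((466*s,391*s),(311*s,255*s));r=tri((488*s,231*s),(304*s,386*s));print(f,r,np.linalg.norm(f-r))
yaw=np.arctan2(*(r-f)[[1,0]]);print(np.degrees(yaw))
c,si=np.cos(yaw),np.sin(yaw);R=np.array([[c,-si],[si,c]])
print("origin from tab",t[:2]-R@[.07,-.0515],"from front",f[:2]+R@[.122,0],"rear",r[:2]-R@[.182,0])
E
```

```text
top 13 [504 278  20  19 356] [513.46067416 287.12640449]
scene 25 [261 288  20  15 274] [270.46715328 295.22262774]
tab [ 0.56347352 -0.2198703   0.12675008]
[ 0.37461307 -0.13623194  0.02719576] [ 0.68958496 -0.19000518  0.02354696] 0.3195499431271887
-9.68835309741811
origin from tab [ 0.50313876 -0.15732457] from front [ 0.49487307 -0.1567632 ] rear [ 0.5101807  -0.15937658]
```

```bash
python3 -m crank '[{"gripper":0,"travel":[0,0,0],"twist":[0,0,0.146]},{"gripper":0,"travel":[0,0,0],"twist":[0,0,0.146]},{"gripper":0,"travel":[0,0,0],"twist":[0,0,0.146]},{"gripper":0,"travel":[36,-37,0],"twist":[0,0,0]},{"gripper":0,"travel":[36,-37,0],"twist":[0,0,0]},{"gripper":0,"travel":[36,-37,0],"twist":[0,0,0]},{"gripper":0,"travel":[36,-37,0],"twist":[0,0,0]},{"gripper":0,"travel":[36,-37,0],"twist":[0,0,0]},{"gripper":0,"travel":[36,-37,0],"twist":[0,0,0]},{"gripper":0,"travel":[36,-37,0],"twist":[0,0,0]},{"gripper":0,"travel":[36,-37,0],"twist":[0,0,0]},{"gripper":0,"travel":[0,0,0],"twist":[0,0,0]}]' 40
```

```text
time: 1.6
ee_pos: [0.4827, -0.2833, 0.2303]
tcp_rot: [-179.9, 0.1, -9.3]
wrist_force: [-0.1, 0.0, -1.0]
opening: -0.0
grasp_force: 0.0
```

```bash
python3 -m crank '[{"gripper":0,"travel":[35,-36,0],"twist":[0,0,0]},{"gripper":0,"travel":[35,-36,0],"twist":[0,0,0]},{"gripper":0,"travel":[0,0,35],"twist":[0,0,0]},{"gripper":0,"travel":[0,0,35],"twist":[0,0,0]},{"gripper":0,"travel":[0,0,0],"twist":[0,0,0]},{"gripper":0,"travel":[0,0,0],"twist":[0,0,0]}]'
python3 - <<'E'
from h import *
s=bot.camera("scene")[130:290,100:310,::-1];t=bot.camera("top")[130:290,270:430,::-1]
cv2.imwrite("pics/c1.png",cv2.resize(np.hstack([s,t]),None,fx=2.1,fy=2.1,interpolation=2))
E
```

```text
time: 2.35
ee_pos: [0.5615, -0.2267, 0.1628]
tcp_rot: [180.0, -0.1, -9.6]
wrist_force: [-0.1, -0.9, 1.1]
opening: 0.0002
grasp_force: 0.0
```

View pics/c1.png

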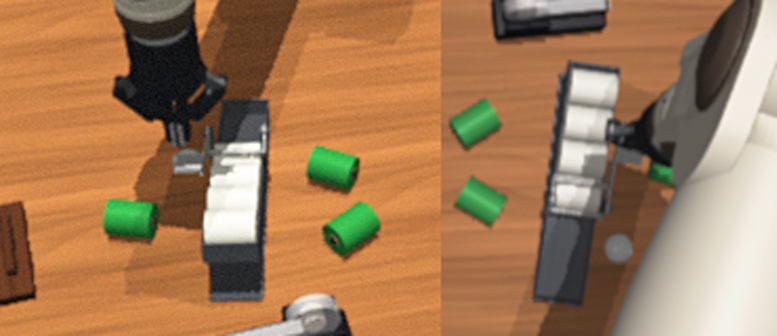

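The scene view shows the fingertips at (177,137), directly above the narrow tab at (188,162), with the rolls clear of the gripper. I start pressing.

```bash
python3 -m crank '[{"gripper":0,"travel":[1.5,-3,15],"twist":[0,0,0]},{"gripper":0,"travel":[0,0,15],"twist":[0,0,0]},{"gripper":0,"travel":[0,0,15],"twist":[0,0,0]},{"gripper":0,"travel":[0,0,15],"twist":[0,0,0]},{"gripper":0,"travel":[0,0,0],"twist":[0,0,0]}]'
python3 - <<'E'
from h import *
s=bot.camera("scene")[130:290,100:310,::-1];t=bot.camera("top")[130:290,270:430,::-1]
cv2.imwrite("pics/c2.png",cv2.resize(np.hstack([s,t]),None,fx=2.1,fy=2.1,interpolation=2))
E
```

```text
time: 3.08
ee_pos: [0.5628, -0.2231, 0.0996]
tcp_rot: [-180.0, 0.1, -9.5]
wrist_force: [-0.6, 0.3, -0.5]
opening: -0.0003
grasp_force: 0.0
```

View pics/c2.png

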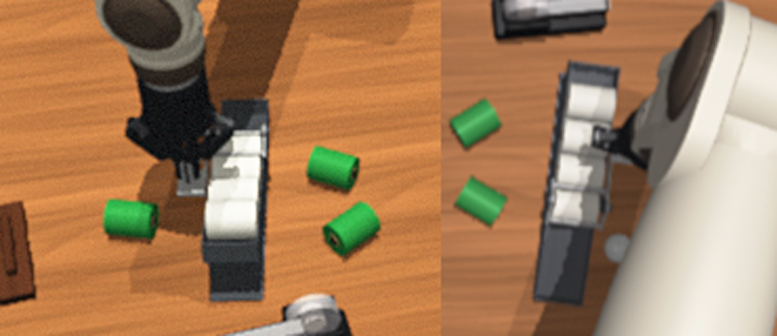

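The tab is moving down under the fingers, from (188,162) to (190,190), and the gate bar is starting to lift. I continue to the stop.

```bash
python3 -m crank '[{"gripper":0,"travel":[0,0,10],"twist":[0,0,0]},{"gripper":0,"travel":[0,0,10],"twist":[0,0,0]},{"gripper":0,"travel":[0,0,2],"twist":[0,0,0]}]'
```

```text
time: 3.55
ee_pos: [0.5632, -0.2234, 0.0791]
tcp_rot: [180.0, 0.0, -9.5]
wrist_force: [-1.9, 0.1, 3.8]
opening: -0.0001
grasp_force: 1.6
```

```bash
python3 -m crank '[{"gripper":0,"travel":[0,0,2],"twist":[0,0,0]},{"gripper":0,"travel":[0,0,0],"twist":[0,0,0]}]';python3 -m crank '[{"gripper":0,"travel":[0,0,1.5],"twist":[0,0,0]},{"gripper":0,"travel":[0,0,0],"twist":[0,0,0]}]'
```

```text
time: 3.8
ee_pos: [0.5637, -0.2235, 0.0774]
tcp_rot: [180.0, -0.0, -9.5]
wrist_force: [-0.3, 0.3, 2.4]
opening: -0.0002
grasp_force: 0.8
time: 4.05
ee_pos: [0.5638, -0.2235, 0.0769]
tcp_rot: [180.0, -0.1, -9.5]
wrist_force: [-2.3, 0.5, 8.5]
opening: -0.0001
grasp_force: 3.4
```

```bash
python3 -m crank '[{"gripper":0,"travel":[0,0,2],"twist":[0,0,0]},{"gripper":0,"travel":[0,0,0],"twist":[0,0,0]},{"gripper":0,"travel":[0,0,0],"twist":[0,0,0]},{"gripper":0,"travel":[0,0,0],"twist":[0,0,0]}]'
python3 - <<'E'
from h import *
s=bot.camera("scene")[130:290,100:310,::-1];t=bot.camera("top")[130:290,270:430,::-1]
cv2.imwrite("pics/c3.png",cv2.resize(np.hstack([s,t]),None,fx=2.1,fy=2.1,interpolation=2))
E
```

```text
time: 4.55
ee_pos: [0.5642, -0.2236, 0.0763]
tcp_rot: [180.0, -0.2, -9.5]
wrist_force: [-4.8, 2.0, 16.4]
opening: 0.0
grasp_force: 7.0
```

View pics/c3.png

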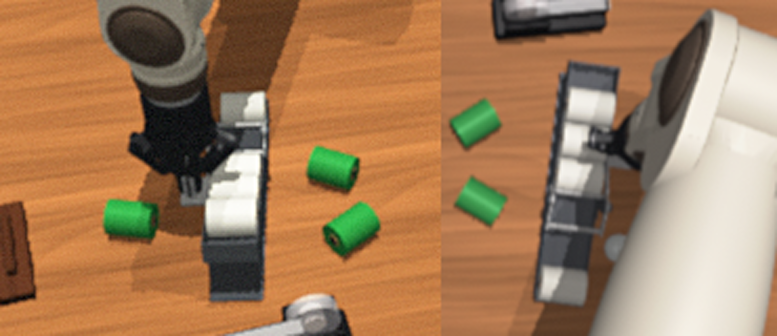

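The first roll is out and lies against the lip at (562,284), and the other three are held. Next I release fully, wait, and press again.

```bash
python3 -m crank '[{"gripper":0,"travel":[0,0,-15],"twist":[0,0,0]},{"gripper":0,"travel":[0,0,-20],"twist":[0,0,0]},{"gripper":0,"travel":[0,0,-25],"twist":[0,0,0]},{"gripper":0,"travel":[0,0,-20],"twist":[0,0,0]},{"gripper":0,"travel":[0,0,0],"twist":[0,0,0]},{"gripper":0,"travel":[0,0,0],"twist":[0,0,0]},{"gripper":0,"travel":[0,0,0],"twist":[0,0,0]},{"gripper":0,"travel":[0,0,0],"twist":[0,0,0]},{"gripper":0,"travel":[0,0,0],"twist":[0,0,0]},{"gripper":0,"travel":[0,0,0],"twist":[0,0,0]}]'
python3 - <<'E'
from h import *
s=bot.camera("scene")[130:290,100:310,::-1];t=bot.camera("top")[130:290,270:430,::-1]
cv2.imwrite("pics/c4.png",cv2.resize(np.hstack([s,t]),None,fx=2.1,fy=2.1,interpolation=2))
E
```

```text
time: 5.9
ee_pos: [0.5636, -0.2234, 0.1537]
tcp_rot: [-180.0, 0.0, -9.5]
wrist_force: [-0.3, 1.2, 0.2]
opening: -0.0003
grasp_force: 0.0
```

View pics/c4.png

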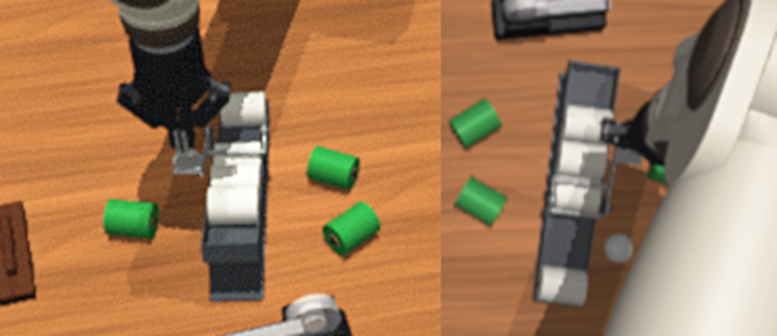

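The tab is back up at (188,162), and the next roll is at the gate, with three rolls behind it including that one. I press a second time by the same amount, 80 mm in total.

```bash
python3 -m crank '[{"gripper":0,"travel":[0,0,15],"twist":[0,0,0]},{"gripper":0,"travel":[0,0,15],"twist":[0,0,0]},{"gripper":0,"travel":[0,0,15],"twist":[0,0,0]},{"gripper":0,"travel":[0,0,15],"twist":[0,0,0]},{"gripper":0,"travel":[0,0,10],"twist":[0,0,0]},{"gripper":0,"travel":[0,0,6],"twist":[0,0,0]},{"gripper":0,"travel":[0,0,4],"twist":[0,0,0]},{"gripper":0,"travel":[0,0,0],"twist":[0,0,0]},{"gripper":0,"travel":[0,0,0],"twist":[0,0,0]},{"gripper":0,"travel":[0,0,0],"twist":[0,0,0]},{"gripper":0,"travel":[0,0,0],"twist":[0,0,0]},{"gripper":0,"travel":[0,0,0],"twist":[0,0,0]}]'
python3 - <<'E'
from h import *
s=bot.camera("scene")[130:290,100:310,::-1];t=bot.camera("top")[130:290,270:430,::-1]
cv2.imwrite("pics/c5.png",cv2.resize(np.hstack([s,t]),None,fx=2.1,fy=2.1,interpolation=2))
E
```

```text
time: 7.5
ee_pos: [0.5642, -0.2236, 0.0761]
tcp_rot: [180.0, -0.2, -9.5]
wrist_force: [-3.8, 2.6, 18.3]
opening: -0.0004
grasp_force: 8.2
```

View pics/c5.png

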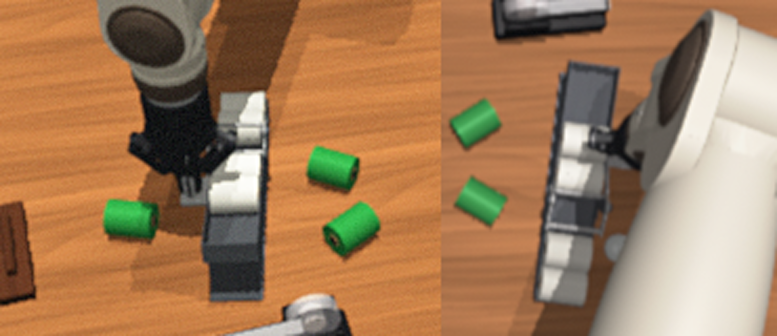

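Two rolls are now in the tray, at (562,285) and (568,250), with two held behind the gate. I release and retreat upward.

```bash
python3 -m crank '[{"gripper":0,"travel":[0,0,-15],"twist":[0,0,0]},{"gripper":0,"travel":[0,0,-20],"twist":[0,0,0]},{"gripper":0,"travel":[0,0,-25],"twist":[0,0,0]},{"gripper":0,"travel":[0,0,-30],"twist":[0,0,0]},{"gripper":0,"travel":[0,0,-40],"twist":[0,0,0]},{"gripper":0,"travel":[-35,36,0],"twist":[0,0,0]},{"gripper":0,"travel":[-35,36,0],"twist":[0,0,0]},{"gripper":0,"travel":[-35,36,0],"twist":[0,0,0]},{"gripper":0,"travel":[-35,36,0],"twist":[0,0,0]},{"gripper":0,"travel":[0,0,0],"twist":[0,0,0]},{"gripper":0,"travel":[0,0,0],"twist":[0,0,0]},{"gripper":0,"travel":[0,0,0],"twist":[0,0,0]}]'
python3 - <<'E'
from h import *
cv2.imwrite("pics/c6.png",cv2.resize(np.hstack([bot.camera("scene")[110:290,60:360,::-1],bot.camera("top")[110:290,150:400,::-1]]),None,fx=1.45,fy=1.45,interpolation=2))
E
```

```text
time: 9.1
ee_pos: [0.4024, -0.3417, 0.2035]
tcp_rot: [-180.0, 0.0, -9.5]
wrist_force: [0.3, -0.5, 0.2]
opening: 0.0002
grasp_force: 0.0
```

View pics/c6.png

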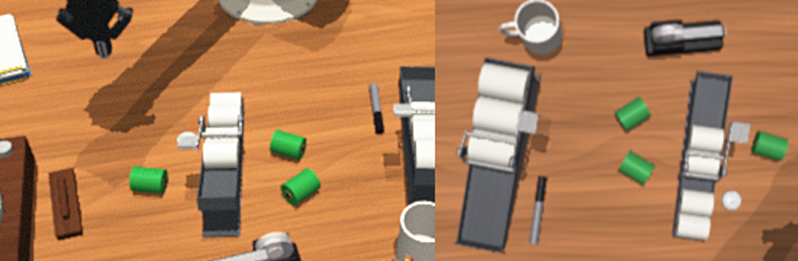

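The narrow tray holds two rolls, at (692,225) and (696,203), and two stay behind the gate. Both tabs are up, the adaptor is at (731,200), and nothing else has moved.

```bash
python3 -c "from workcell import bot;print(bot.job_done())"
```

```text
the job is handed in; nothing more can be done
None
```

I let exactly two narrow rolls into the pick-up tray with two full lever presses; both levers are up again, nothing else appears moved in the last pictures, and the job is handed in at about 9 s of the 38 s.

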